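# Find the high side of a polishing arbor on the run-out stand

## Task

Lift the polishing arbor out of its wooden cradle and lay it gently in the two roller rests of the metal run-out stand, its cross handle on the left-hand side as seen from the robot, so that the wooden drum sits on the sprung gauge plunger, and let go of it. Then turn the arbor in the rests by its cross handle while watching the gauge, and leave it lying fully seated and turned so that the high side of the drum is on the plunger, where the plunger is pushed furthest down and the dial reads its maximum. Leave the other things on the bench where they are.

Things in the scene. Friction and masses are not known exactly. Their poses are not given: they have to be found in the camera images.
- arbor_mid (a point): The arbor: a level steel shaft, 12 mm diameter, 190 mm long, with a dark wooden drum (44 mm diameter, 28 mm wide) round its middle. This point is on the shaft's axis at the drum's middle and turns with the arbor; y runs along the shaft to the cross handle. Starts in the cradle, axis 60 mm above the bench. A collar, 24 mm diameter, 12 mm wide, is 80 mm along -y.
- arbor_left (a point): point on the shaft's axis 55 mm from the drum's middle towards the handle: here it lies in the left rest
- arbor_right (a point): point on the shaft's axis 55 mm from the drum's middle away from the handle: here it lies in the right rest
- cradle: wooden storage cradle fixed to the bench, base 110 x 140 x 12 mm, two open 90 degree vee posts 55 mm either side of its middle (10 mm thick, the vees about 40 mm wide over all). Origin at the centre of its underside; y along the shaft it holds, towards the handle.
- stand_axis (a point): middle of the metal run-out stand, on the line where the shaft's axis lies when seated in its two rests (each a pair of 20 mm rollers, 9 mm wide, forming an open vee 27 mm wide; 55 mm either side along y), 85 mm above the bench, straight above the plunger. y is that line, pointing to the handle's side (left); x points away from the robot. The rollers turn stiffly and hold the shaft where it is left.
- plunger (a joint): the sprung gauge plunger with a round steel tip, m: 0 when free, growing as it is pushed down by the drum, about 1 mm at the drum's low side and about 7 mm at its high side; force about 0.5 to 1.2 N
- pointer (a joint): the dial's black pointer, rad: geared to the plunger at 0.25 rad per mm, clockwise from above, so about 0.25 at the drum's low side and about 1.75 at its high side; at 0 it points to the plunger
- glue: bystander: white bottle, 32 mm diameter, 85 mm tall; origin under its base
- jar: bystander: glass jar with brass lid, 48 mm diameter, 50 mm tall; origin under its base
- corkring: bystander: cork cylinder, 36 mm diameter, 28 mm tall; origin under its base
- screwdriver: bystander: screwdriver lying on the bench
- wrench: bystander: open-ended wrench lying on the bench
- oil: bystander: amber bottle, 44 mm diameter, 110 mm tall; origin under its base
- tin: bystander: steel can, 60 mm diameter, 60 mm tall; origin under its base
- arbor: The arbor as a whole; origin and axes as arbor_mid. About 0.62 kg, balanced near the drum, the place to hold it for lifting. The drum is fixed on the shaft 3 mm off centre, towards a side that differs each time and is not given: only the gauge tells it. At the start the high side is at least 60 degrees away from the underside.
- arbor_handle (a point): middle of the arbor's cross handle, on the axis, 83 mm from the drum's middle: a hub 22 mm in diameter, 20 mm wide, with four arms 90 degrees apart along this frame's +x, -x, +z and -z, 8 mm thick bars whose round ends reach 34 mm from the axis. Outside the rests. About 0.5 N on an arm end turns the arbor; a hard push or a jammed finger lifts it out.
- stand: the run-out stand as a whole, fixed to the bench, axes as stand_axis, origin on the bench below it: base plate 190 x 150 x 12 mm; round dial 72 mm in diameter, lying flat, its face 43 mm above the bench, centred 98 mm along x

How it is judged:
By the outcome, as a careful person would: the job done as asked, in the order asked, and still so for the second after the job is handed in, with the robot touching nothing.
It also fails if it takes over 72 s, if anything falls off the work surface, if the arm or the gripper's body presses on something with over 40 N, if the wrist force passes 120 N, or if a joint passes its speed limit or range.

## Robot

A 6-joint arm with a two-finger parallel gripper is mounted at the origin on the work surface. World frame = base frame: x ahead of the robot, y to its left, z up, the work surface at z = 0. Lengths are in m, angles in degrees, forces in N, time in s.
With the tool pointing down it reaches from about 0.4 to 0.825 m from the base axis. Payload 7 kg.
Tool frame: the origin (TCP) lies at the very end of the fingers, on their centre line; the grasp point (between the pads) lies 19 mm behind it; x points along the fingers, z is the direction in which the jaws open and shut, and the axes are right-handed (so a half turn about x gives the same grasp; the last joint's range is limited). The gripper opens to 88 mm and grips with 3 to 60 N. Pads are 19 mm wide; open, the fingers measure 130 mm over their backs; the gripper's body (78 mm by 193 mm) begins 47 mm behind the grasp point.
Start: joints at [-59.696, 20.546, 0.682, 0, -70.136, -16.507], TCP at [0.161, -0.656, 0.227] pointing down, gripper open.
Joint ranges: [-176.03, 176.03], [-82.01, 121.73], [-58.28, 71.71], [-173.87, 95.51], [-174.79, -0.11], [-173.66, 173.66]. Speed limits (degrees/s): [136.94, 136.94, 172.46, 180, 180, 180].

## Interface

Orientations are given as [roll, pitch, yaw] about the fixed x, y, z axes, in that order (R = Rz(yaw) Ry(pitch) Rx(roll)).
In Python, from plant import * gives the robot as it stands.
- The arm moves only by the tool arm_command, never from a script. Its argument "commands" is one flat list of numbers, 5 for each row, row after row: the shift along the tool's x, y, z in mm, then the turn about the tool's x in degrees, then the opening in per cent of the stroke, from 0 (shut) to 100 (fully open). A call has 1 to 5 rows; each row shifts and turns the pose as measured when the row begins, along the tool's axes as they then stand; what a row does not reach is not made up. A row lasts 1/8 s, in which the tool goes at most 62.5 mm and 10.7 degrees, less where a joint would pass 70% of its speed; a pose out of reach is approached as far as the arm can. A call is refused whole if a number of a shift passes 62.5 or a number of a turn 10.7, either way. A call with a gripper value outside its range is refused whole. The fingers move at their own pace and stop on an object; the grip force is fixed at half the most. Time passes only in rows, so rows that do not move let the fingers close. It gives the time, the measured TCP pose, the force and the opening at its end, in the units of the state.
- get_obs(): the state, without advancing time (a new reading comes with each control period).
- snapshot(name): name is "scene" or "top"; returns a dict with "frame" (384x512x3 uint8, blue, green, red), "fov_y" (degrees; the focal length in pixels is half the picture's height over the tangent of half this angle, whatever the lens; pixels are square), "cx", "cy" (the principal point, pixels), "world_to_cam" (4x4, takes a point from world to camera coordinates). Camera axes: x right, y up, looking along -z (the intrinsics and any distortion apply to the point x, -y, -z); pixel columns grow to the right and rows downward; lengths in m; the calibration is good to about 2 mm. A picture is of the moment at which its call begins. There is no depth.
- close_job(): hands the job in, once; it reports no verdict.
The state is a dict: "clock": time; "joint_pos": joint angles; "qvel": joint speeds; "tau": joint torques, N m; "tool_pos": TCP position; "orientation": TCP orientation; "force": force on the tool from outside, world axes, zero at the start; "moment": the same for the moment, N m; "opening": finger opening in m.
Only numpy, scipy, OpenCV 4.12 (cv2) and the standard library are available. Lean on these libraries where they do the work, as an engineer would, in place of code of your own. Each camera call takes 0.05 s, during which the arm holds its last target. There are 200 camera calls.

## Working session

There is one attempt and no reset: what is moved stays moved. The work goes in short steps, Python scripts to look and compute and a tool call to move; the robot and the scene stay as the last step left them, time stands still between calls to the robot, and variables do not carry over. Pictures are saved under pics/ and viewed, about 8 in all and at most 12, crops included, and the job is handed in when it is done.

Besides the shell and the picture viewer there is one more tool, called after ">>>" as name(argument=value, ...) on one line, values as JSON. arm_command: Moves the arm, as the interface text tells. Its arguments: {"type":"object","properties":{"commands":{"type":"array"}},"required":["commands"]}

```bash
mkdir -p pics; ls; cat > h.py <<'E'
import numpy as np, cv2
from plant import *
def cam(s):
    f=s["frame"].shape[0]/2/np.tan(np.radians(s["fov_y"])/2)
    return f,np.array(s["world_to_cam"])
def proj(s,p):
    f,M=cam(s); c=M@np.r_[p,1]; return np.array([s["cx"]+f*c[0]/-c[2], s["cy"]-f*c[1]/-c[2]])
def ray(s,u,v):
    f,M=cam(s); d=M[:3,:3].T@np.array([(u-s["cx"])/f,-(v-s["cy"])/f,-1.]); return -M[:3,:3].T@M[:3,3],d
def at_z(s,u,v,z):
    o,d=ray(s,u,v); return o+d*(z-o[2])/d[2]
def crop(s,name,u0,v0,u1,v1,k):
    cv2.imwrite(f"pics/{name}.png",cv2.resize(s["frame"][v0:v1,u0:u1],None,fx=k,fy=k,interpolation=cv2.INTER_CUBIC))
E
python3 - <<'E'
from h import *
import pickle
o=get_obs(); print({k:np.round(v,3) for k,v in o.items()})
a=snapshot("scene");b=snapshot("top");pickle.dump((a,b),open("s0.pkl","wb"))
for s in(a,b): print({k:v for k,v in s.items() if k!="frame"})
cv2.imwrite("pics/a0.png",cv2.resize(a["frame"],(800,600),interpolation=cv2.INTER_CUBIC));cv2.imwrite("pics/b0.png",cv2.resize(b["frame"],(800,600),interpolation=cv2.INTER_CUBIC))
E
```

```text
pics
{'clock': np.float64(0.0), 'joint_pos': array([-5.9696e+01,  2.0593e+01,  6.3400e-01, -2.0000e-02, -7.0136e+01,
       -1.6505e+01]), 'qvel': array([-0.052, -0.059,  0.029, -0.032,  0.068,  0.05 ]), 'tau': array([ 0.0000e+00, -5.8272e+01,  2.9308e+01,  6.9980e+00,  7.0000e-03,
       -0.0000e+00]), 'tool_pos': array([ 0.161, -0.655,  0.226]), 'orientation': array([  5.577,  89.903, 109.369]), 'force': array([-0.621, -0.707,  0.186]), 'moment': array([ 0.008, -0.026,  0.019]), 'opening': np.float64(0.087)}
{'fov_y': 43.81151143995657, 'cx': 248.98202895449688, 'cy': 189.77771265326294, 'world_to_cam': array([[ 0.24667559,  0.96906848,  0.00757868, -0.14426435],
       [-0.77386569,  0.19226747,  0.60346094,  0.40240277],
       [ 0.58333785, -0.15472396,  0.79735654, -1.81253714],
       [ 0.        ,  0.        ,  0.        ,  1.        ]])}
{'fov_y': 53.79216197898919, 'cx': 258.84889987471485, 'cy': 190.05336422733845, 'world_to_cam': array([[-0.01062718, -0.99957516,  0.02713978, -0.01592229],
       [ 0.99507127, -0.00789546,  0.0988475 , -0.57406595],
       [-0.09859123,  0.02805648,  0.99473243, -1.04391803],
       [ 0.        ,  0.        ,  0.        ,  1.        ]])}
```

View pics/a0.png

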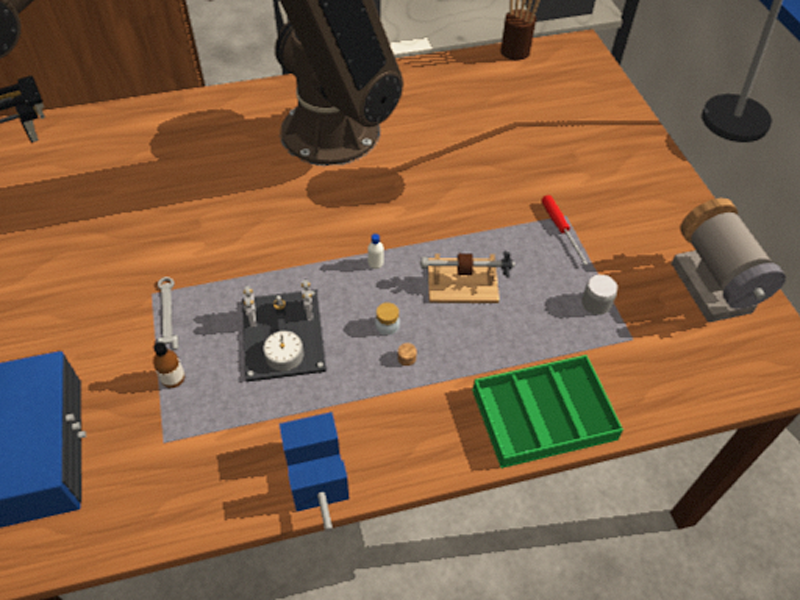

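View pics/b0.png

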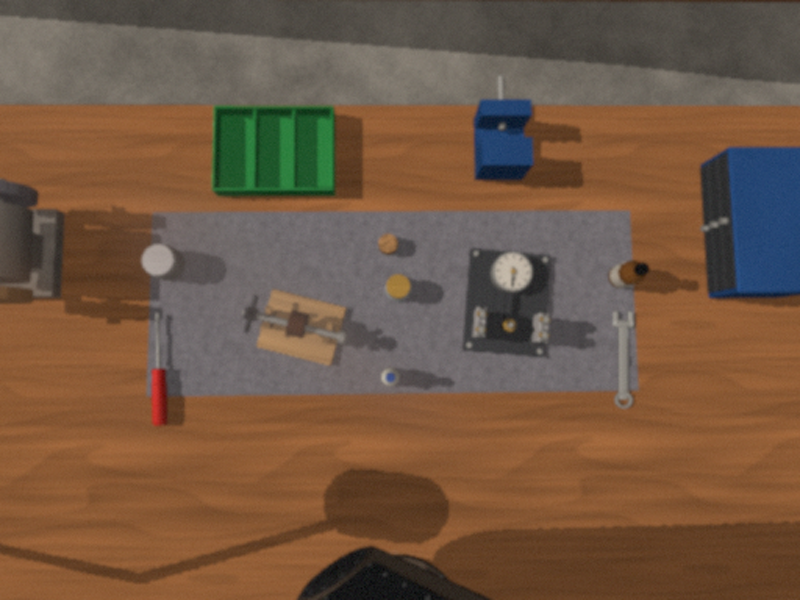

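The scene view shows the cradle with the arbor at (465,263) and the stand at (283,330). In the top view (800 px wide) the arbor runs from (250,313) to (345,337), handle on the left, and the stand rollers are at (480,323) and (541,328). I'll enlarge both.

```bash
python3 - <<'E'
from h import *
import pickle
a,b=pickle.load(open("s0.pkl","rb"))
f=b["frame"]
A=cv2.resize(f[180:240,150:230],None,fx=10,fy=10,interpolation=cv2.INTER_CUBIC)[:, :800]
crop(b,"arb",150,180,230,240,10)
crop(b,"st",290,155,360,231,7.8)
E
python3 -c "
import cv2;a=cv2.imread('pics/arb.png');b=cv2.imread('pics/st.png');print(a.shape,b.shape)
import numpy as np
a=cv2.resize(a,(400,300));
"
```

```text
(600, 800, 3) (593, 546, 3)
```

View pics/arb.png

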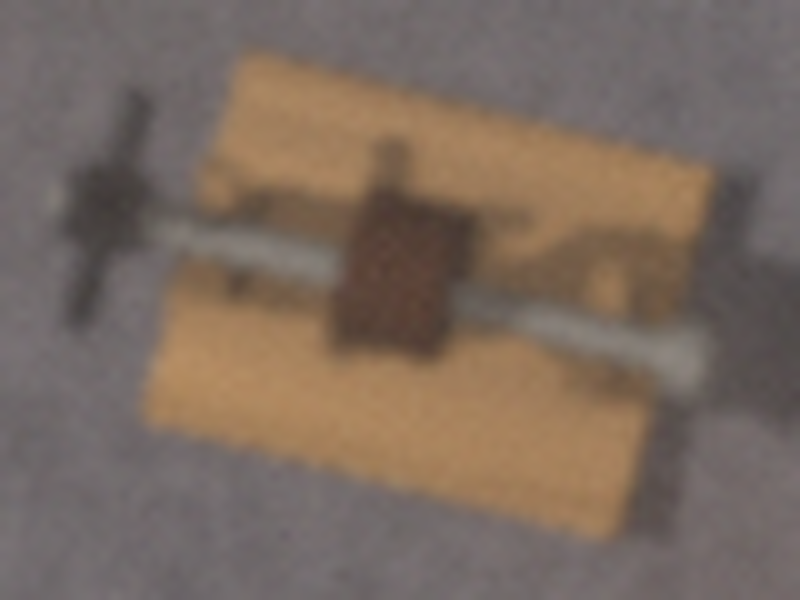

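View pics/st.png

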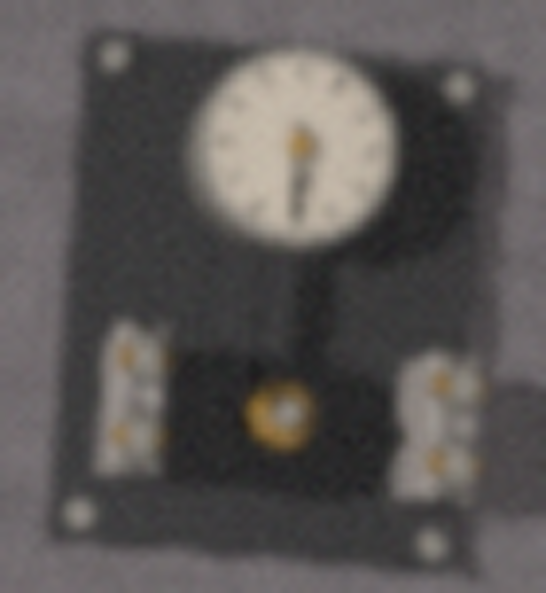

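The crops show the cradle's base corners, the hub at (105,205), the drum at (400,272) and the collar at (680,355). On the stand they show the dial centre at (298,147), plunger tip at (288,411), and roller pairs around (132,397) and (437,425). One handle arm pair lies about level. Converting to world coordinates.

```bash
python3 - <<'E'
from h import *
import pickle
a,b=pickle.load(open("s0.pkl","rb"))
g=lambda u,v,z:at_z(b,150+(u+.5)/10-.5,180+(v+.5)/10-.5,z)
h=lambda u,v,z:at_z(b,290+(u+.5)/7.8-.5,155+(v+.5)/7.8-.5,z)
C=np.array([g(*p,.012) for p in[(245,52),(718,165),(622,540),(148,425)]]);c=C.mean(0)
print("cradle",c, [np.linalg.norm(C[i]-C[i-1]) for i in range(4)])
e=(C[0]+C[3]-C[1]-C[2]);print("yaw",np.degrees(np.arctan2(-e[0],e[1])))
H,D,K=g(105,205,.06),g(400,272,.06),g(683,353,.06);print(H,D,K,np.linalg.norm(H-K));e=H-K;print("yaw",np.degrees(np.arctan2(-e[0],e[1])), "mid",K+e*80/163)
P=h(288,411,.067);Di=h(298,147,.043);L=h(132,397,.080);R=h(437,425,.080);print("plunger",P,"dial",Di,"L,R",L,R,(L+R)/2,np.linalg.norm(L-R))
e=L-R;print("yaw",np.degrees(np.arctan2(-e[0],e[1])));e=Di-P;print("yaw dial",np.degrees(np.arctan2(e[1],e[0])),np.linalg.norm(e[:2]))
S=np.array([h(*p,.012) for p in[(115,55),(458,88),(432,545),(80,513)]]);print(S,S.mean(0));e=S[0]+S[3]-S[1]-S[2];print("yaw",np.degrees(np.arctan2(-e[0],e[1])))
# check scene projections (800 px)
for n,p in(("H",H),("D",D),("K",K),("P",P),("dial",Di)): print(n,proj(a,p)*800/512)
E
```

```text
cradle [0.52276171 0.1668703  0.012     ] [np.float64(0.10937782577695347), np.float64(0.13925445235085374), np.float64(0.10990927432140384), np.float64(0.13822792187793653)]
yaw -14.074941744986157
[0.54556145 0.24912985 0.06      ] [0.52656876 0.1690121  0.06      ] [0.50378358 0.0920983  0.06      ] 0.16249399135449383
yaw -14.898295939080432 mid [0.52428806 0.169169   0.06      ]
plunger [ 0.52138507 -0.20457426  0.067     ] dial [ 0.6181229  -0.21590344  0.043     ] L,R [ 0.52604868 -0.14782066  0.08      ] [ 0.51538806 -0.25359854  0.08      ] [ 0.52071837 -0.2007096   0.08      ] 0.10631372304076477
yaw -5.75501051895834
yaw dial -6.679610435458807 0.09739896243018516
[[ 0.65762851 -0.15489776  0.012     ]
 [ 0.64438852 -0.28328239  0.012     ]
 [ 0.47443211 -0.26784226  0.012     ]
 [ 0.48748202 -0.13816199  0.012     ]] [ 0.56598279 -0.2110461   0.012     ]
yaw -5.8168373864557825
H [505.68639164 264.21416744]
D [464.39360482 264.54061776]
K [424.05527244 263.14150872]
P [277.18230742 296.51736866]
dial [280.8731079  345.84387432]
```

```bash
cat >> h.py <<'E'
from scipy.spatial.transform import Rotation as Ro
ARB=np.array([.5243,.1688]); AY=-14.5; ST=np.array([.521,-.2045]); SY=-6.1
def off(c,yaw,dx,dy):
    t=np.radians(yaw); return c+np.array([np.cos(t)*dx-np.sin(t)*dy,np.sin(t)*dx+np.cos(t)*dy])/1000
def plan(xy,z,jaw,n,grip):
    "rows to bring the TCP to xy,z (m), jaw axis along world angle jaw (mod 180)"
    o=get_obs(); R=Ro.from_euler("xyz",o["orientation"],degrees=True).as_matrix(); p=o["tool_pos"]
    zz=R[:,2]; cur=np.degrees(np.arctan2(zz[1],zz[0])); d=(jaw-cur+90)%180-90; turn=-d/n
    D=(np.r_[xy,z]-p)*1000/n; out=[]
    for i in range(n):
        Ri=R@Ro.from_euler("x",turn*i,degrees=True).as_matrix(); out.append(np.r_[np.round(Ri.T@D,1),round(turn,1),grip])
    print("t",round(float(o["clock"]),2),"p",np.round(p*1000,1),"jaw",round(cur,1),"tilt",np.round(R[:,0],3),"q6",np.round(o["joint_pos"][5],0),"F",np.round(o["force"],1),"open",round(float(o["opening"])*1000,1),"D",np.round(D*n,1))
    print([float(x) for r in out for x in r])
E
python3 - <<'E'
from h import *
plan([.50,-.25],.24,-6,5,100)
E
```

```text
t 0.1 p [ 160.9 -655.1  225.7] jaw 103.8 tilt [-0.     0.001 -1.   ] q6 -17.0 F [0.5 0.2 0.4] open 87.7 D [339.1 405.1  14.3]
[-2.8, -85.2, 62.5, -14.0, 100.0, -2.8, -97.8, 40.0, -14.0, 100.0, -2.8, -104.6, 15.1, -14.0, 100.0, -2.8, -105.1, -10.8, -14.0, 100.0, -2.8, -99.4, -36.0, -14.0, 100.0]
```

```bash
python3 - <<'E'
from h import *
plan([.50,-.22],.24,160,10,100)
E
```

```text
t 0.1 p [ 160.9 -655.1  225.7] jaw 103.8 tilt [-0.     0.001 -1.   ] q6 -17.0 F [0.5 0.2 0.4] open 87.7 D [339.1 435.1  14.3]
[-1.4, -43.3, 34.2, -5.6, 100.0, -1.4, -46.4, 29.8, -5.6, 100.0, -1.4, -49.1, 25.1, -5.6, 100.0, -1.4, -51.4, 20.1, -5.6, 100.0, -1.4, -53.1, 15.0, -5.6, 100.0, -1.4, -54.3, 9.7, -5.6, 100.0, -1.4, -55.0, 4.4, -5.6, 100.0, -1.4, -55.2, -1.0, -5.6, 100.0, -1.4, -54.8, -6.4, -5.6, 100.0, -1.4, -53.9, -11.8, -5.6, 100.0]
```

>>> arm_command(commands=[-1.4,-43,34,-5.6,100,-1.4,-46,30,-5.6,100,-1.4,-49,25,-5.6,100,-1.4,-51,20,-5.6,100,-1.4,-53,15,-5.6,100])

```text
clock: 0.72
tool_pos: [0.3299, -0.4332, 0.2294]
orientation: [-7.7, 89.6, 124.6]
force: [0.9, 0.1, -0.3]
opening: 0.0873
```

>>> arm_command(commands=[-1.4,-54,10,-5.6,100,-1.4,-55,4,-5.6,100,-1.4,-55,-1,-5.6,100,-1.4,-55,-6,-5.6,100,-1.4,-54,-12,-5.6,100])

```text
clock: 1.35
tool_pos: [0.5, -0.205, 0.2367]
orientation: [-36.1, 89.5, 125.1]
force: [1.8, -0.8, 0.2]
opening: 0.0877
```

```bash
python3 - <<'E'
from h import *
plan(ARB,.16,165.5,10,100)
E
```

```text
t 1.35 p [ 500.  -205.   236.7] jaw 161.2 tilt [-0.005  0.007 -1.   ] q6 -17.0 F [ 1.8 -0.8  0.2] open 87.7 D [ 24.3 373.8 -76.7]
[7.9, -36.1, 9.7, -0.4, 100.0, 7.9, -36.2, 9.4, -0.4, 100.0, 7.9, -36.3, 9.1, -0.4, 100.0, 7.9, -36.3, 8.9, -0.4, 100.0, 7.9, -36.4, 8.6, -0.4, 100.0, 7.9, -36.5, 8.3, -0.4, 100.0, 7.9, -36.5, 8.1, -0.4, 100.0, 7.9, -36.6, 7.8, -0.4, 100.0, 7.9, -36.6, 7.5, -0.4, 100.0, 7.9, -36.7, 7.2, -0.4, 100.0]
```

>>> arm_command(commands=[4,-36,9.7,-0.4,100,5,-36,9.4,-0.4,100,6,-36.3,9.1,-0.4,100,7,-36.3,8.9,-0.4,100,8,-36.4,8.6,-0.4,100])

```text
clock: 1.98
tool_pos: [0.5129, -0.0108, 0.2058]
orientation: [-30.0, 89.5, 133.5]
force: [-0.1, -0.4, -0.6]
opening: 0.0879
```

>>> arm_command(commands=[8,-36.5,8.3,-0.4,100,8,-36.5,8.1,-0.4,100,8,-36.6,7.8,-0.4,100,8,-36.6,7.5,-0.4,100,8,-36.7,7.2,-0.4,100])

```text
clock: 2.6
tool_pos: [0.5231, 0.1822, 0.1647]
orientation: [-22.3, 89.4, 143.3]
force: [0.5, 0.2, -0.7]
opening: 0.0876
```

```bash
python3 - <<'E'
from h import *
plan(ARB,.042,165.5,5,100)
E
```

```text
t 2.6 p [523.1 182.2 164.7] jaw 165.6 tilt [-0.008  0.006 -1.   ] q6 -53.0 F [ 0.5  0.2 -0.7] open 87.6 D [   1.2  -13.4 -122.7]
[24.5, 2.6, -1.1, 0.0, 100.0, 24.5, 2.6, -1.1, 0.0, 100.0, 24.5, 2.6, -1.1, 0.0, 100.0, 24.5, 2.6, -1.1, 0.0, 100.0, 24.5, 2.6, -1.1, 0.0, 100.0]
```

>>> arm_command(commands=[5,7,-3,0,100,25,5,-2,0,100,30,1,0,0,100,30,0,0,0,100,12,0,0,0,100])

```text
clock: 3.22
tool_pos: [0.5233, 0.1688, 0.0592]
orientation: [-17.8, 89.4, 147.9]
force: [0.5, 0.0, 0.8]
opening: 0.088
```

```bash
python3 - <<'E'
from h import *
plan(ARB,.042,165.5,2,100)
import pickle
s=snapshot("scene");pickle.dump(s,open("s1.pkl","wb"))
crop(s,"g1",250,130,350,205,8)
E
```

```text
t 3.23 p [523.3 168.8  59.2] jaw 165.7 tilt [-0.009  0.006 -1.   ] q6 -52.0 F [0.5 0.  0.8] open 88.0 D [  1.   -0.  -17.2]
[8.6, -0.1, -0.6, 0.1, 100.0, 8.6, -0.1, -0.6, 0.1, 100.0]
```

View pics/g1.png

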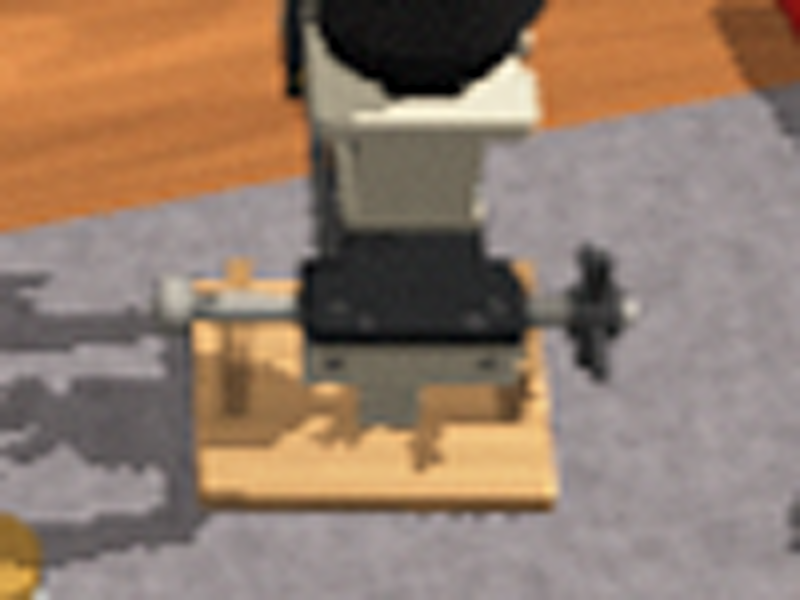

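The finger (388,400) is centred on the drum between collar (172,300) and hub (590,312), and the shaft is clear. Going down the last 17 mm and closing.

>>> arm_command(commands=[9,0,-1,0,100,7,0,0,0,100,0,0,0,0,60,0,0,0,0,30,0,0,0,0,30])

```text
clock: 3.9
tool_pos: [0.5256, 0.1692, 0.0441]
orientation: [-35.4, 89.5, 130.3]
force: [0.2, -0.4, -0.6]
opening: 0.0634
```

>>> arm_command(commands=[0,0,0,0,20,0,0,0,0,20,0,0,0,0,20])

```text
clock: 4.28
tool_pos: [0.5255, 0.1695, 0.0446]
orientation: [-39.0, 89.4, 126.7]
force: [-0.1, 0.9, 0.2]
opening: 0.0431
```

>>> arm_command(commands=[0,0,0,0,0,-6,0,0,0,0,-15,0,0,0,0,-25,0,0,0,0,-25,0,0,0,0])

```text
clock: 4.9
tool_pos: [0.5228, 0.1668, 0.1153]
orientation: [1.2, 89.2, 166.8]
force: [0.5, 0.2, -7.1]
opening: 0.0433
```

```bash
python3 - <<'E'
from h import *
plan(ST,.16,173.9,10,0)
E
```

```text
t 4.9 p [522.8 166.8 115.3] jaw 165.6 tilt [-0.014  0.003 -1.   ] q6 -52.0 F [ 0.5  0.2 -7.1] open 43.3 D [  -1.8 -371.3   44.7]
[-4.6, 36.0, -9.0, -0.8, 0.0, -4.6, 36.1, -8.5, -0.8, 0.0, -4.6, 36.3, -7.9, -0.8, 0.0, -4.6, 36.4, -7.4, -0.8, 0.0, -4.6, 36.5, -6.9, -0.8, 0.0, -4.6, 36.6, -6.4, -0.8, 0.0, -4.6, 36.7, -5.8, -0.8, 0.0, -4.6, 36.7, -5.3, -0.8, 0.0, -4.6, 36.8, -4.8, -0.8, 0.0, -4.6, 36.9, -4.2, -0.8, 0.0]
```

>>> arm_command(commands=[-15,10,-3,-0.8,0,-12,25,-6,-0.8,0,-8,36,-8,-0.8,0,-4,37,-7,-0.8,0,-4,37,-7,-0.8,0])

```text
clock: 5.52
tool_pos: [0.5218, 0.0142, 0.1621]
orientation: [-13.4, 89.2, 156.7]
force: [0.9, -0.4, -6.3]
opening: 0.0433
```

>>> arm_command(commands=[0,37,-6,-0.8,0,0,37,-6,-0.8,0,0,37,-6,-0.8,0,0,37,-5,-0.8,0,0,37,-5,-0.8,0])

```text
clock: 6.15
tool_pos: [0.5184, -0.1817, 0.162]
orientation: [-18.6, 89.1, 155.8]
force: [0.8, 0.7, -5.9]
opening: 0.0429
```

```bash
python3 - <<'E'
from h import *
plan(ST,.12,173.9,5,0)
E
```

```text
t 6.15 p [ 518.4 -181.7  162. ] jaw 174.3 tilt [-0.015  0.007 -1.   ] q6 -6.0 F [ 0.8  0.7 -5.9] open 42.9 D [  2.6 -22.8 -42. ]
[8.4, 4.5, -1.1, 0.1, 0.0, 8.4, 4.5, -1.1, 0.1, 0.0, 8.4, 4.5, -1.1, 0.1, 0.0, 8.4, 4.5, -1.1, 0.1, 0.0, 8.4, 4.5, -1.1, 0.1, 0.0]
```

>>> arm_command(commands=[10,5,-1,0,0,18,4,-1,0,0,18,2,0,0,0,8,0,0,0,0,0,0,0,0,0])

```text
clock: 6.78
tool_pos: [0.5145, -0.1961, 0.1056]
orientation: [-17.3, 88.8, 156.8]
force: [-0.9, -0.4, -6.0]
opening: 0.0429
```

```bash
python3 - <<'E'
from h import *
import pickle
plan(ST,.0695,173.9,5,0)
b=snapshot("top");a=snapshot("scene");pickle.dump((a,b),open("s2.pkl","wb"))
A=cv2.resize(b["frame"][175:235,280:370],(720,480)[::1],interpolation=cv2.INTER_CUBIC)
f=lambda im,k:cv2.resize(im,None,fx=k,fy=k,interpolation=cv2.INTER_CUBIC)
# top: cols 285..365 rows 160..240 ; scene: cols 130..240 rows 150..225
cv2.imwrite("pics/h2.png",np.hstack([f(b["frame"][160:240,285:365],5),f(a["frame"][150:230,140:220],5)]))
E
```

```text
t 6.78 p [ 514.5 -196.1  105.6] jaw 174.1 tilt [-0.019  0.008 -1.   ] q6 -5.0 F [-0.9 -0.4 -6. ] open 42.9 D [  6.5  -8.4 -36.1]
[7.2, 1.6, -1.6, 0.0, 0.0, 7.2, 1.6, -1.6, 0.0, 0.0, 7.2, 1.6, -1.6, 0.0, 0.0, 7.2, 1.6, -1.6, 0.0, 0.0, 7.2, 1.6, -1.6, 0.0, 0.0]
```

View pics/h2.png

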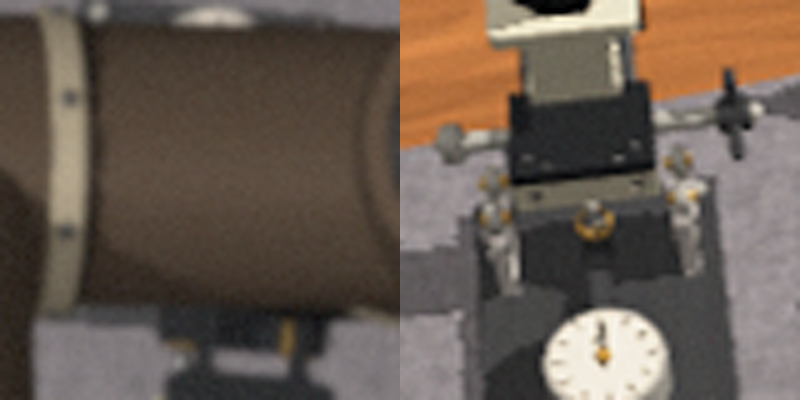

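```bash
python3 - <<'E'
from h import *
import pickle
a,b=pickle.load(open("s2.pkl","rb"))
q=lambda u,v:(140+(u-400+.5)/5-.5,150+(v+.5)/5-.5)
z=.1056+.0155
H,K=at_z(a,*q(735,113),z),at_z(a,*q(452,142),z)
print("hub",H,"collar",K,"mid",K+(H-K)*80/163,np.linalg.norm(H-K),np.degrees(np.arctan2(-(H-K)[0],(H-K)[1])))
L=[at_z(a,*q(*p),.0764) for p in[(680,160),(685,197)]];R=[at_z(a,*q(*p),.0764) for p in[(492,182),(495,213)]]
print("L",L,"R",R,np.mean(L+R,0)); print("plunger",at_z(a,*q(597,207),.067),"dial",at_z(a,*q(605,355),.043))
o=get_obs();print(Ro.from_euler("xyz",o["orientation"],degrees=True).as_matrix())
E
```

```text
hub [ 0.52015883 -0.11227628  0.1211    ] collar [ 0.50204764 -0.27519673  0.1211    ] mid [ 0.51093657 -0.19523578  0.1211    ] 0.1639240334454369 -6.343287517875342
L [array([ 0.51139735, -0.14694691,  0.0764    ]), array([ 0.53954188, -0.14912262,  0.0764    ])] R [array([ 0.50087134, -0.25833507,  0.0764    ]), array([ 0.52424945, -0.25973904,  0.0764    ])] [ 0.519015   -0.20353591  0.0764    ]
plunger [ 0.52707721 -0.20068019  0.067     ] dial [ 0.61617219 -0.21312203  0.043     ]
[[-0.01695616 -0.10248287 -0.99459024]
 [ 0.00772269 -0.994717    0.10236427]
 [-0.99982641 -0.00594521  0.01765803]]
```

>>> arm_command(commands=[3,3,-4.5,0,0,8,3,-4.5,0,0,8,0,-0.3,0,0,4,0,0,0,0,0,0,0,0,0])

```text
clock: 7.5
tool_pos: [0.5251, -0.2031, 0.0827]
orientation: [-20.7, 89.0, 153.5]
force: [-0.0, -0.2, -6.3]
opening: 0.0435
```

```bash
python3 - <<'E'
from h import *
plan([.5225,-.2035],.0695,173.9,5,0)
E
```

```text
t 7.5 p [ 525.1 -203.1   82.7] jaw 174.2 tilt [-0.015  0.008 -1.   ] q6 -4.0 F [-0.  -0.2 -6.3] open 43.5 D [ -2.6  -0.4 -13.2]
[2.6, 0.1, 0.5, 0.1, 0.0, 2.6, 0.1, 0.5, 0.1, 0.0, 2.6, 0.1, 0.5, 0.1, 0.0, 2.6, 0.1, 0.5, 0.1, 0.0, 2.6, 0.1, 0.5, 0.1, 0.0]
```

>>> arm_command(commands=[2,0,1.3,0,0,2,0,0.7,0,0,2,0,0,0,0,1.5,0,0,0,0,0,0,0,0,0])

```text
clock: 8.12
tool_pos: [0.523, -0.2028, 0.0753]
orientation: [-21.7, 89.1, 152.5]
force: [0.7, -0.4, -5.8]
opening: 0.0432
```

```bash
python3 - <<'E'
from h import *
plan([.5225,-.2035],.0695,173.9,5,0)
E
```

```text
t 8.12 p [ 523.  -202.8   75.3] jaw 174.2 tilt [-0.014  0.007 -1.   ] q6 -4.0 F [ 0.7 -0.4 -5.8] open 43.2 D [-0.5 -0.7 -5.8]
[1.2, 0.2, 0.1, 0.1, 0.0, 1.2, 0.2, 0.1, 0.1, 0.0, 1.2, 0.2, 0.1, 0.1, 0.0, 1.2, 0.2, 0.1, 0.1, 0.0, 1.2, 0.2, 0.1, 0.1, 0.0]
```

>>> arm_command(commands=[1.5,0.2,0.2,0,0,1.5,0.2,0,0,0,1.2,0,0,0,0,0,0,0,0,0])

```text
clock: 8.62
tool_pos: [0.5232, -0.2033, 0.0712]
orientation: [-22.4, 89.1, 151.8]
force: [0.2, -0.1, -5.1]
opening: 0.0434
```

```bash
python3 - <<'E'
from h import *
import pickle
plan([.5225,-.2035],.0695,173.9,5,0)
a=snapshot("scene");pickle.dump(a,open("s3.pkl","wb"))
crop(a,"h3",140,155,220,225,8)
E
```

```text
t 8.62 p [ 523.2 -203.3   71.2] jaw 174.2 tilt [-0.013  0.007 -1.   ] q6 -4.0 F [ 0.2 -0.1 -5.1] open 43.4 D [-0.7 -0.2 -1.7]
[0.3, 0.1, 0.1, 0.1, 0.0, 0.3, 0.1, 0.1, 0.1, 0.0, 0.3, 0.1, 0.1, 0.1, 0.0, 0.3, 0.1, 0.1, 0.1, 0.0, 0.3, 0.1, 0.1, 0.1, 0.0]
```

View pics/h3.png

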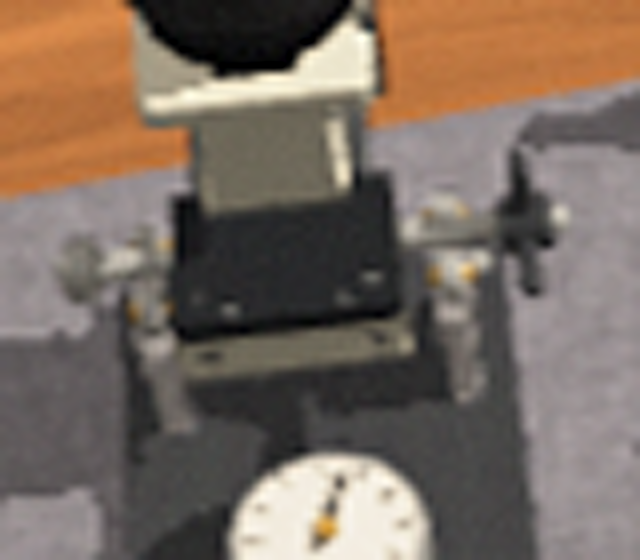

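The pictured shaft lies within both roller pairs (left about (450,232), right about (148,262)). The pointer has just started to move, so I'll lower the last bit while watching the force.

>>> arm_command(commands=[1,0,0,0,0,1,0,0,0,0,0,0,0,0,0])

```text
clock: 9.05
tool_pos: [0.5235, -0.2033, 0.0698]
orientation: [-22.3, 89.2, 152.0]
force: [-0.5, 0.7, -3.9]
opening: 0.0431
```

>>> arm_command(commands=[0.7,0,0,0,0,0,0,0,0,0])

```text
clock: 9.3
tool_pos: [0.5235, -0.2034, 0.0695]
orientation: [-21.9, 89.2, 152.4]
force: [-0.9, -0.1, -2.3]
opening: 0.0432
```

>>> arm_command(commands=[0.7,0,0,0,0,0,0,0,0,0])

```text
clock: 9.55
tool_pos: [0.5234, -0.2033, 0.0692]
orientation: [-21.3, 89.2, 153.0]
force: [-2.2, 1.2, -0.9]
opening: 0.0433
```

>>> arm_command(commands=[0.3,0,0.7,0,0,0,0,0,0,52,0,0,0,0,60,0,0,0,0,80,0,0,0,0,100])

```text
clock: 10.18
tool_pos: [0.5246, -0.2037, 0.0696]
orientation: [-27.5, 89.4, 146.8]
force: [0.3, -0.9, -0.6]
opening: 0.067
```

>>> arm_command(commands=[0,0,0,0,100,0,0,0,0,100,-10,0,0,0,100,-25,0,0,0,100,-40,0,0,0,100])

```text
clock: 10.8
tool_pos: [0.5234, -0.204, 0.1446]
orientation: [-16.6, 89.1, 157.6]
force: [0.4, 0.1, 0.5]
opening: 0.0878
```

>>> arm_command(commands=[-40,0,10,0,100,-15,0,40,0,100,0,0,40,0,100,0,0,30,0,50,0,0,0,0,0])

```text
clock: 11.42
tool_pos: [0.4039, -0.1927, 0.2102]
orientation: [-42.4, 89.7, 131.9]
force: [0.9, 0.0, 0.9]
opening: 0.073
```

```bash
python3 - <<'E'
from h import *
import pickle
plan([.5225,-.2035],.0695,173.9,5,0)
b=snapshot("top");a=snapshot("scene");pickle.dump((a,b),open("s4.pkl","wb"))
f=lambda im,k:cv2.resize(im,None,fx=k,fy=k,interpolation=cv2.INTER_CUBIC)
cv2.imwrite("pics/h4.png",np.hstack([f(b["frame"][155:233,288:366],5.1),f(a["frame"][160:238,140:218],5.1)]))
E
```

```text
t 11.43 p [ 403.9 -192.7  210.2] jaw 174.3 tilt [-0.004  0.004 -1.   ] q6 -5.0 F [0.9 0.  0.9] open 73.0 D [ 118.6  -10.8 -140.7]
[28.0, -0.1, -23.9, 0.1, 0.0, 28.0, -0.1, -23.9, 0.1, 0.0, 28.0, -0.2, -23.9, 0.1, 0.0, 28.0, -0.2, -23.9, 0.1, 0.0, 28.0, -0.2, -23.9, 0.1, 0.0]
```

View pics/h4.png

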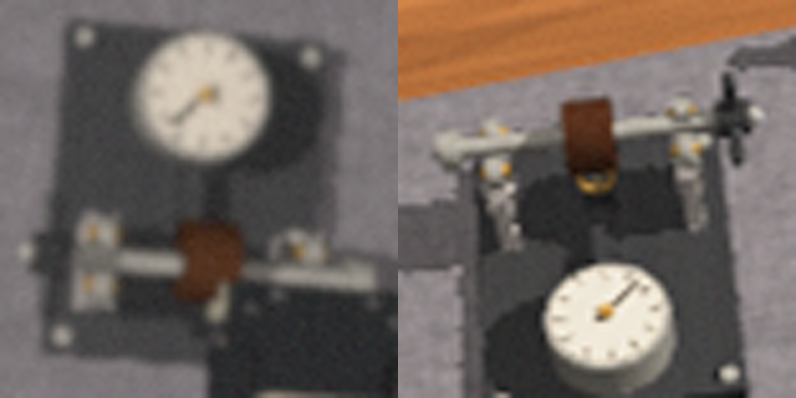

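```bash
cat >> h.py <<'E'
from scipy.ndimage import map_coordinates
def samp(s,P):
    g=s["frame"].astype(float).mean(2); uv=np.array([proj(s,p) for p in P]); return map_coordinates(g,[uv[:,1],uv[:,0]],order=1)
def dial(s):
    "pointer angle (rad, clockwise from the plunger direction), from the dial face plane"
    c0=np.r_[off(ST,SY,98,0),.043]; f=s["frame"].astype(float)
    uv=proj(s,c0); r=6; v0,u0=int(uv[1])-r,int(uv[0])-r; w=f[v0:v0+2*r+1,u0:u0+2*r+1]
    k=np.clip(w[...,2]-w[...,0]-35,0,None); V,U=np.mgrid[:2*r+1,:2*r+1]
    c=at_z(s,u0+(k*U).sum()/k.sum(),v0+(k*V).sum()/k.sum(),.043); t=np.radians(np.arange(-180,180,2))
    e=np.zeros(len(t))
    for rr in np.arange(.010,.024,.002):
        e+=samp(s,[c+rr*np.array([-np.cos(a+np.radians(SY)),-np.sin(a+np.radians(SY)),0]) for a in -t])
    e=np.convolve(np.r_[e[-3:],e,e[:3]],np.ones(7)/7,"valid"); i=e.argmin()
    j=(i+np.arange(-8,9))%180; wt=np.clip(np.median(e)-e[j],0,None)**2; a=np.degrees(t[i])+(wt*np.arange(-8,9)).sum()/wt.sum()*2
    return round(np.radians(a),3),np.round((c-c0)*1000,1)
def handle(s,mid,r1=33):
    "angle (deg, 0..90) of the handle arms about +y, by darkness along the arms; image-fit of hub too"
    best=[]
    x=np.array([np.cos(np.radians(SY)),np.sin(np.radians(SY)),0]); z=np.array([0,0,1])
    for dx in range(-4,5,1):
      for dz in range(-4,5,1):
        h=np.r_[off(mid,SY,dx,83),.085+dz/1000]
        for a in range(0,90,3):
            P=[h+r/1000*(np.cos(np.radians(a+q))*z+np.sin(np.radians(a+q))*x) for q in(0,90,180,270) for r in range(13,r1,3)]
            best.append((samp(s,P).mean(),a,dx,dz))
    best.sort(); return best[:6]
E
python3 - <<'E'
from h import *
import pickle
a,b=pickle.load(open("s0.pkl","rb"));print("free",dial(a),dial(b))
a,b=pickle.load(open("s4.pkl","rb"));print("now",dial(a),dial(b))
print(handle(a,ST+[-.002,.0025]))
f=lambda im,k:cv2.resize(im,None,fx=k,fy=k,interpolation=cv2.INTER_CUBIC)
E
```

```text
free (np.float64(-0.037), array([-3.1,  1.1, -0. ])) (np.float64(-0.092), array([ 0.8, -1.3, -0. ]))
now (np.float64(0.842), array([-3.1,  1.4, -0. ])) (np.float64(0.738), array([ 0.8, -1.2, -0. ]))
[(np.float64(51.76255849306278), 84, 3, -4), (np.float64(51.87575030792602), 81, 3, -4), (np.float64(51.92998194264824), 84, 4, -3), (np.float64(52.03769620914689), 81, 4, -2), (np.float64(52.04540854548156), 84, 4, -2), (np.float64(52.04757745864455), 81, 4, -3)]
```

```bash
python3 - <<'E'
from h import *
plan(off(ST,SY,-50,95),.15,83.9,10,0)
E
```

```text
t 11.53 p [ 405.8 -192.9  210. ] jaw 174.3 tilt [-0.004  0.004 -1.   ] q6 -5.0 F [ 1.2  0.6 -0.1] open 64.9 D [ 75.6  88.1 -60. ]
[6.0, -9.5, -6.7, -9.0, 0.0, 6.0, -8.3, -8.1, -9.0, 0.0, 6.0, -7.0, -9.3, -9.0, 0.0, 6.0, -5.5, -10.2, -9.0, 0.0, 6.0, -3.8, -11.0, -9.0, 0.0, 6.0, -2.0, -11.4, -9.0, 0.0, 6.0, -0.2, -11.6, -9.0, 0.0, 6.0, 1.6, -11.5, -9.0, 0.0, 6.0, 3.3, -11.1, -9.0, 0.0, 6.0, 5.0, -10.5, -9.0, 0.0]
```

>>> arm_command(commands=[0,-9.5,-6.7,-9,0,0,-8.3,-8,-9,0,3,-7,-9.3,-9,0,6,-5.5,-10,-9,0,6,-3.8,-11,-9,0])

```text
clock: 12.15
tool_pos: [0.4487, -0.1479, 0.1953]
orientation: [-81.9, 89.7, 138.8]
force: [0.3, -0.3, 0.1]
opening: 0.0155
```

>>> arm_command(commands=[6,-2,-11,-9,0,6,0,-11.5,-9,0,6,1.6,-11.5,-9,0,6,3,-11,-9,0,6,0,0,0,0])

```text
clock: 12.78
tool_pos: [0.4832, -0.1102, 0.1629]
orientation: [-93.0, 89.6, 165.0]
force: [-0.1, 0.7, -0.2]
opening: 0.0005
```

```bash
python3 - <<'E'
from h import *
plan(off(ST,SY,-42,95),.106,83.9,5,0)
E
```

```text
t 12.78 p [ 483.2 -110.2  162.9] jaw -102.1 tilt [-0.006  0.002 -1.   ] q6 68.0 F [-0.1  0.7 -0.2] open 0.5 D [  6.1   4.6 -56.9]
[11.4, 1.1, -1.2, -1.2, 0.0, 11.4, 1.1, -1.1, -1.2, 0.0, 11.4, 1.1, -1.1, -1.2, 0.0, 11.4, 1.1, -1.1, -1.2, 0.0, 11.4, 1.2, -1.1, -1.2, 0.0]
```

>>> arm_command(commands=[8,0,-1.2,-1.5,0,14,0,-1.2,-1.5,0,16,0,-1.2,-1.5,0,12,0,-1.2,-1,0,4,0,0,0,0])

```text
clock: 13.4
tool_pos: [0.4829, -0.1061, 0.1046]
orientation: [-93.1, 89.5, 170.1]
force: [0.4, -0.3, -0.1]
opening: 0.0002
```

```bash
python3 - <<'E'
from h import *
plan(off(ST,SY,-22,95),.105,83.9,5,0)
a=snapshot("scene");print(dial(a),handle(a,ST+[-.002,.0025])[:2])
crop(a,"p1",180,140,250,192,11)
E
```

```text
t 13.4 p [ 482.9 -106.1  104.6] jaw -96.7 tilt [-0.008  0.001 -1.   ] q6 73.0 F [ 0.4 -0.3 -0.1] open 0.2 D [26.3 -1.6  0.4]
[-0.1, 5.3, -0.3, -0.1, 0.0, -0.1, 5.3, -0.3, -0.1, 0.0, -0.1, 5.3, -0.3, -0.1, 0.0, -0.1, 5.3, -0.3, -0.1, 0.0, -0.1, 5.3, -0.3, -0.1, 0.0]
(np.float64(0.838), array([-3. ,  1.4, -0. ])) [(np.float64(53.49722051348801), 84, 3, -4), (np.float64(53.57272796301747), 81, 3, -4)]
```

View pics/p1.png

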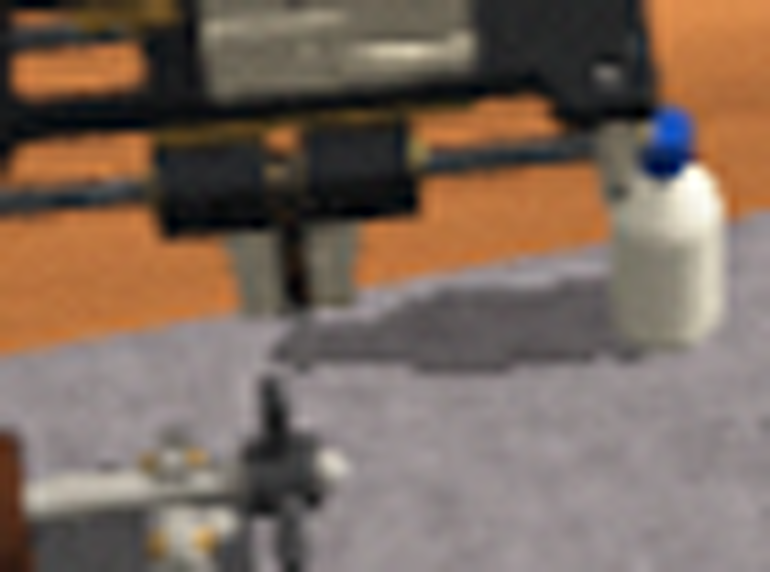

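Fingertips at (297,305) sit behind the upright arm (270,385), with sideways overlap and clear of the glue bottle. Now pushing forward.

>>> arm_command(commands=[0,8,0,0,0,0,10,0,0,0,0,8,0,0,0,0,4,0,0,0,0,3,0,0,0])

```text
clock: 14.08
tool_pos: [0.5191, -0.1104, 0.1054]
orientation: [-96.3, 89.6, 166.9]
force: [-1.7, -0.3, 0.1]
opening: 0.0009
```

>>> arm_command(commands=[0,3,0,0,0,0,3,0,0,0,0,3,0,0,0,0,0,0,0,0])

```text
clock: 14.58
tool_pos: [0.5279, -0.1115, 0.1051]
orientation: [-95.5, 89.6, 167.7]
force: [-0.2, 0.2, 0.3]
opening: 0.0003
```

```bash
python3 - <<'E'
from h import *
plan(off(ST,SY,2,95),.105,83.9,5,0)
a=snapshot("scene");print(dial(a),handle(a,ST+[-.002,.0025])[:2])
E
```

```text
t 14.57 p [ 527.9 -111.5  105.1] jaw -96.8 tilt [-0.008  0.002 -1.   ] q6 75.0 F [-0.2  0.2  0.3] open 0.3 D [ 5.2  1.2 -0.1]
[0.0, 1.0, -0.4, -0.1, 0.0, 0.0, 1.0, -0.4, -0.1, 0.0, 0.0, 1.0, -0.4, -0.1, 0.0, 0.0, 1.0, -0.4, -0.1, 0.0, 0.0, 1.0, -0.4, -0.1, 0.0]
(np.float64(1.193), array([-2.9,  1.3, -0. ])) [(np.float64(51.25306842429923), 39, -3, 2), (np.float64(51.28001944286958), 39, -4, 1)]
```

>>> arm_command(commands=[0,2.5,0,0,0,0,2.5,0,0,0,0,2,0,0,0,0,0,0,0,0])

```text
clock: 15.12
tool_pos: [0.5349, -0.1124, 0.105]
orientation: [-94.7, 89.5, 168.5]
force: [-0.6, -0.4, 0.9]
opening: 0.0004
```

```bash
python3 - <<'E'
from h import *
plan(off(ST,SY,2,95),.105,83.9,5,0)
a=snapshot("scene");print(dial(a),handle(a,ST+[-.002,.0025])[:2])
E
```

```text
t 15.12 p [ 534.9 -112.4  105. ] jaw -96.8 tilt [-0.008  0.002 -1.   ] q6 75.0 F [-0.6 -0.4  0.9] open 0.4 D [-1.8  2.1 -0. ]
[0.0, -0.4, -0.4, -0.1, 0.0, 0.0, -0.4, -0.4, -0.1, 0.0, 0.0, -0.4, -0.4, -0.1, 0.0, 0.0, -0.4, -0.4, -0.1, 0.0, 0.0, -0.4, -0.4, -0.1, 0.0]
(np.float64(1.333), array([-2.7,  1.2, -0. ])) [(np.float64(53.139717942572894), 39, 0, -4), (np.float64(53.159094205635675), 39, 3, 0)]
```

Pointer at 1.33 and rising, so about 60° to go. I'll back off, lift, return and push the following arm.

>>> arm_command(commands=[0,-3,0,0,0,-20,0,0,0,0,-25,-5,0,0,0,-5,-25,0,0,0,0,-25,0,0,0])

```text
clock: 15.8
tool_pos: [0.478, -0.1054, 0.157]
orientation: [-96.7, 89.7, 166.5]
force: [-0.3, -0.7, 0.0]
opening: 0.0006
```

```bash
python3 - <<'E'
from h import *
plan(off(ST,SY,-52,95),.099,83.9,5,0)
a=snapshot("scene");print(dial(a))
crop(a,"p2",140,140,240,215,8)
E
```

```text
t 15.8 p [ 478.  -105.4  157. ] jaw -96.8 tilt [-0.006  0.001 -1.   ] q6 73.0 F [-0.3 -0.7  0. ] open 0.6 D [  1.4   0.9 -58. ]
[11.6, 0.3, -0.2, -0.1, 0.0, 11.6, 0.3, -0.2, -0.1, 0.0, 11.6, 0.3, -0.2, -0.1, 0.0, 11.6, 0.3, -0.2, -0.1, 0.0, 11.6, 0.3, -0.2, -0.1, 0.0]
(np.float64(1.344), array([-2.9,  1.2, -0. ]))
```

View pics/p2.png

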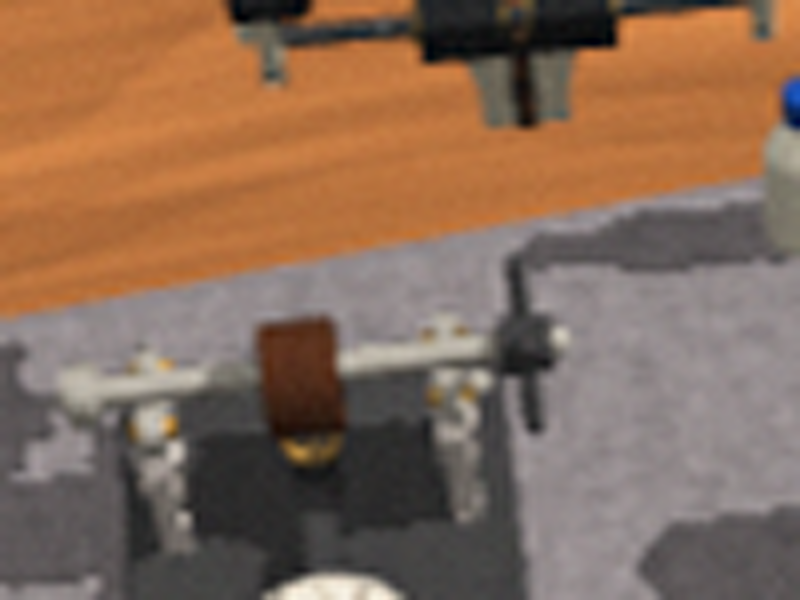

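Both ends lie in the rollers, and the next arm tip is at (515,260). The other pair points along the view line, about +37° from upright. Descending behind the tip and pushing.

>>> arm_command(commands=[10,0,0,0,0,18,0,0,0,0,18,0,0,0,0,10,0,0,0,0,2,0,0,0,0])

```text
clock: 16.48
tool_pos: [0.4758, -0.1051, 0.0966]
orientation: [-114.2, 89.7, 149.0]
force: [0.3, 0.2, 0.4]
opening: 0.0005
```

>>> arm_command(commands=[0,4,0,0,0,0,4,0,0,0,0,4,0,0,0,0,4,0,0,0,0,3,0,0,0])

```text
clock: 17.1
tool_pos: [0.4943, -0.1072, 0.0972]
orientation: [-105.6, 89.6, 157.5]
force: [-12.3, 8.0, 9.0]
opening: 0.0005
```

```bash
python3 - <<'E'
from h import *
plan(off(ST,SY,-20,95),.099,83.9,5,0)
a=snapshot("scene");print(dial(a))
E
```

```text
t 17.1 p [ 494.3 -107.2   97.2] jaw -96.9 tilt [-0.007  0.003 -1.   ] q6 73.0 F [-12.3   8.    9. ] open 0.5 D [16.9 -0.7  1.8]
[-0.4, 3.4, -0.3, -0.2, 0.0, -0.4, 3.4, -0.2, -0.2, 0.0, -0.4, 3.4, -0.2, -0.2, 0.0, -0.4, 3.4, -0.2, -0.2, 0.0, -0.4, 3.4, -0.2, -0.2, 0.0]
(np.float64(1.422), array([-2.8,  1.2, -0. ]))
```

>>> arm_command(commands=[0,-2,0,0,0,0,-1,0,0,0,0,0,0,0,0])

```text
clock: 17.52
tool_pos: [0.4916, -0.1069, 0.0974]
orientation: [-105.6, 89.6, 157.5]
force: [0.8, -0.1, -0.2]
opening: 0.0003
```

```bash
python3 - <<'E'
from h import *
plan(off(ST,SY,-20,95),.099,83.9,5,0)
a=snapshot("scene");b=snapshot("top");print(dial(a),dial(b),[x[1:] for x in handle(a,ST+[-.002,.0025])[:2]])
crop(a,"p3",140,140,240,215,8)
E
```

```text
t 17.52 p [ 491.6 -106.9   97.4] jaw -96.9 tilt [-0.007  0.003 -1.   ] q6 73.0 F [ 0.8 -0.1 -0.2] open 0.3 D [19.6 -1.1  1.6]
[-0.4, 3.9, -0.3, -0.2, 0.0, -0.4, 3.9, -0.2, -0.2, 0.0, -0.4, 3.9, -0.2, -0.2, 0.0, -0.4, 3.9, -0.2, -0.2, 0.0, -0.4, 3.9, -0.2, -0.2, 0.0]
(np.float64(1.368), array([-2.8,  1.2, -0. ])) (np.float64(-0.105), array([ 0.9, -1.6, -0. ])) [(69, -4, 0), (66, -4, -1)]
```

View pics/p3.png

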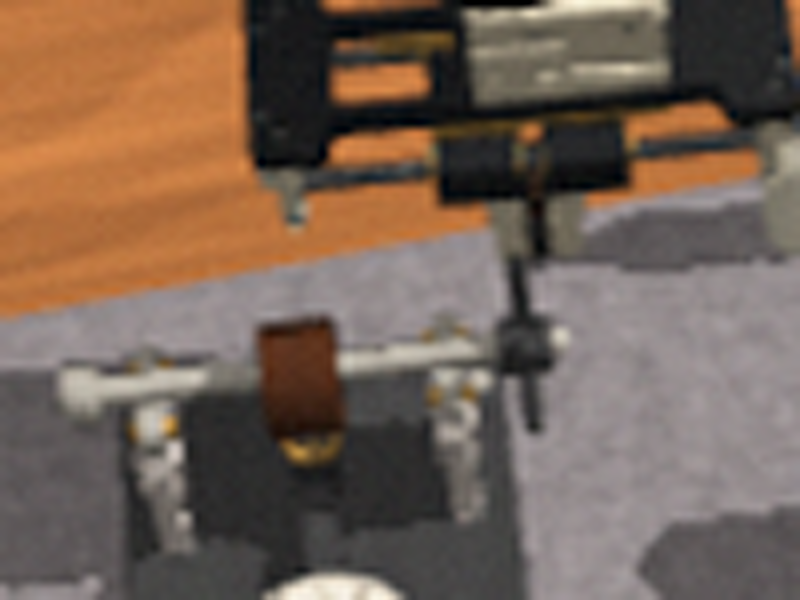

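Still seated. The 12 N push was a friction jam at the arm tip, so I'll follow the arc instead, up and forward together.

>>> arm_command(commands=[0,2.2,0,0,0,-2,1.8,0,0,0,-2.2,2,0,0,0,0,0,0,0,0])

```text
clock: 18.12
tool_pos: [0.4969, -0.1075, 0.1015]
orientation: [-101.1, 89.4, 162.0]
force: [-1.9, 0.4, 0.8]
opening: 0.0006
```

```bash
python3 - <<'E'
from h import *
plan(off(ST,SY,-20,95),.099,83.9,5,0)
a=snapshot("scene");print(dial(a))
E
```

```text
t 18.12 p [ 496.9 -107.5  101.5] jaw -96.9 tilt [-0.01   0.003 -1.   ] q6 74.0 F [-1.9  0.4  0.8] open 0.6 D [14.3 -0.4 -2.5]
[0.5, 2.9, -0.3, -0.2, 0.0, 0.5, 2.9, -0.3, -0.2, 0.0, 0.5, 2.9, -0.3, -0.2, 0.0, 0.5, 2.9, -0.2, -0.2, 0.0, 0.5, 2.9, -0.2, -0.2, 0.0]
(np.float64(1.498), array([-2.8,  1.2, -0. ]))
```

>>> arm_command(commands=[-1.8,2.2,0,0,0,-1.7,2.4,0,0,0,-1.5,2.5,0,0,0,-1.3,2.6,0,0,0,0,0,0,0,0])

```text
clock: 18.8
tool_pos: [0.5078, -0.1087, 0.1083]
orientation: [-103.3, 89.5, 159.8]
force: [-1.4, 0.9, 1.3]
opening: 0.0006
```

```bash
python3 - <<'E'
from h import *
plan(off(ST,SY,-20,95),.105,83.9,5,0)
a=snapshot("scene");print(dial(a))
E
```

```text
t 18.8 p [ 507.8 -108.7  108.3] jaw -96.9 tilt [-0.009  0.003 -1.   ] q6 74.0 F [-1.4  0.9  1.3] open 0.6 D [ 3.4  0.8 -3.3]
[0.7, 0.7, -0.2, -0.2, 0.0, 0.7, 0.7, -0.2, -0.2, 0.0, 0.7, 0.7, -0.2, -0.2, 0.0, 0.7, 0.7, -0.2, -0.2, 0.0, 0.7, 0.7, -0.2, -0.2, 0.0]
(np.float64(1.732), array([-2.7,  1.2, -0. ]))
```

>>> arm_command(commands=[-1,2.8,0,0,0,-0.6,3,0,0,0,0,0,0,0,0])

```text
clock: 19.23
tool_pos: [0.5138, -0.1096, 0.1098]
orientation: [-102.2, 89.5, 160.9]
force: [-0.4, -0.4, 0.3]
opening: 0.0004
```

```bash
python3 - <<'E'
from h import *
plan(off(ST,SY,-20,95),.105,83.9,5,0)
print(dial(snapshot("scene")),dial(snapshot("scene")))
E
```

```text
t 19.23 p [ 513.8 -109.6  109.8] jaw -96.9 tilt [-0.009  0.003 -1.   ] q6 74.0 F [-0.4 -0.4  0.3] open 0.4 D [-2.6  1.7 -4.8]
[1.0, -0.6, -0.3, -0.2, 0.0, 1.0, -0.6, -0.3, -0.2, 0.0, 1.0, -0.6, -0.3, -0.2, 0.0, 1.0, -0.6, -0.3, -0.2, 0.0, 1.0, -0.6, -0.3, -0.2, 0.0]
(np.float64(1.822), array([-2.8,  1. , -0. ])) (np.float64(1.816), array([-2.8,  1. , -0. ]))
```

>>> arm_command(commands=[0,3,0,0,0,0,1,0,0,0,0,0,0,0,0])

```text
clock: 19.7
tool_pos: [0.5178, -0.1101, 0.1099]
orientation: [-102.4, 89.5, 160.7]
force: [-1.5, 1.5, 1.6]
opening: 0.0006
```

```bash
python3 - <<'E'
from h import *
plan(off(ST,SY,-20,95),.105,83.9,5,0)
print(dial(snapshot("scene")),dial(snapshot("scene")))
E
```

```text
t 19.7 p [ 517.8 -110.1  109.9] jaw -96.9 tilt [-0.009  0.003 -1.   ] q6 74.0 F [-1.5  1.5  1.6] open 0.6 D [-6.6  2.2 -4.9]
[1.0, -1.4, -0.3, -0.2, 0.0, 1.0, -1.4, -0.3, -0.2, 0.0, 1.0, -1.4, -0.3, -0.2, 0.0, 1.0, -1.4, -0.3, -0.2, 0.0, 1.0, -1.4, -0.3, -0.2, 0.0]
(np.float64(1.858), array([-2.7,  1.2, -0. ])) (np.float64(1.859), array([-2.7,  1.2, -0. ]))
```

>>> arm_command(commands=[0,2,0,0,0,0,1,0,0,0,0,0,0,0,0])

```text
clock: 20.18
tool_pos: [0.521, -0.1104, 0.1099]
orientation: [-102.8, 89.5, 160.3]
force: [-1.6, 1.0, 0.5]
opening: 0.0003
```

```bash
python3 - <<'E'
from h import *
plan(off(ST,SY,-20,95),.105,83.9,5,0)
print([dial(snapshot("scene"))[0] for _ in range(3)])
E
```

```text
t 20.18 p [ 521.  -110.4  109.9] jaw -96.9 tilt [-0.009  0.003 -1.   ] q6 74.0 F [-1.6  1.   0.5] open 0.3 D [-9.8  2.5 -4.9]
[1.0, -2.0, -0.3, -0.2, 0.0, 1.0, -2.0, -0.3, -0.2, 0.0, 1.0, -2.0, -0.3, -0.2, 0.0, 1.0, -2.0, -0.3, -0.2, 0.0, 1.0, -2.0, -0.3, -0.2, 0.0]
[np.float64(1.893), np.float64(1.893), np.float64(1.896)]
```

>>> arm_command(commands=[0,2,0,0,0,0,1,0,0,0,0,0,0,0,0])

```text
clock: 20.7
tool_pos: [0.5239, -0.1108, 0.1097]
orientation: [-102.4, 89.5, 160.7]
force: [-0.7, 0.7, 1.5]
opening: 0.0004
```

```bash
python3 - <<'E'
from h import *
plan(off(ST,SY,-20,95),.105,83.9,5,0)
print([dial(snapshot("scene"))[0] for _ in range(3)])
E
```

```text
t 20.7 p [ 523.9 -110.8  109.7] jaw -96.9 tilt [-0.009  0.003 -1.   ] q6 74.0 F [-0.7  0.7  1.5] open 0.4 D [-12.7   2.9  -4.7]
[1.0, -2.6, -0.3, -0.2, 0.0, 1.0, -2.6, -0.3, -0.2, 0.0, 1.0, -2.6, -0.3, -0.2, 0.0, 1.0, -2.6, -0.3, -0.2, 0.0, 1.0, -2.6, -0.3, -0.2, 0.0]
[np.float64(1.893), np.float64(1.895), np.float64(1.893)]
```

>>> arm_command(commands=[0,2,0,0,0,0,1,0,0,0,0,0,0,0,0])

```text
clock: 21.22
tool_pos: [0.5267, -0.1112, 0.1094]
orientation: [-101.5, 89.4, 161.6]
force: [-1.8, 0.7, -0.3]
opening: 0.0002
```

```bash
python3 - <<'E'
from h import *
plan(off(ST,SY,-20,95),.105,83.9,5,0)
print([dial(snapshot("scene"))[0] for _ in range(3)])
E
```

```text
t 21.23 p [ 526.7 -111.2  109.4] jaw -96.9 tilt [-0.01   0.003 -1.   ] q6 75.0 F [-1.8  0.7 -0.3] open 0.2 D [-15.5   3.3  -4.4]
[0.9, -3.1, -0.3, -0.2, 0.0, 0.9, -3.1, -0.3, -0.2, 0.0, 0.9, -3.1, -0.3, -0.2, 0.0, 0.9, -3.1, -0.3, -0.2, 0.0, 0.9, -3.1, -0.3, -0.2, 0.0]
[np.float64(1.861), np.float64(1.861), np.float64(1.861)]
```

>>> arm_command(commands=[0,2,0,0,0,0,1,0,0,0,0,0,0,0,0])

```text
clock: 21.75
tool_pos: [0.5295, -0.1116, 0.1093]
orientation: [-100.5, 89.4, 162.6]
force: [-0.4, -0.3, 0.0]
opening: 0.0005
```

```bash
python3 - <<'E'
from h import *
plan(off(ST,SY,-20,95),.105,83.9,5,0)
s=snapshot("scene");print([dial(x)[0] for x in(s,snapshot("scene"),snapshot("scene"))])
cv2.imwrite("pics/d.png",s["frame"])
E
```

```text
t 21.75 p [ 529.5 -111.6  109.3] jaw -96.9 tilt [-0.01   0.003 -1.   ] q6 75.0 F [-0.4 -0.3  0. ] open 0.5 D [-18.3   3.7  -4.3]
[0.9, -3.7, -0.3, -0.2, 0.0, 0.9, -3.7, -0.3, -0.2, 0.0, 0.9, -3.7, -0.3, -0.2, 0.0, 0.9, -3.7, -0.3, -0.2, 0.0, 0.9, -3.7, -0.3, -0.2, 0.0]
[np.float64(1.848), np.float64(1.851), np.float64(1.855)]
```

Peak reading 1.894 lies near TCP x≈523 mm and I've gone about 14° past it. Bringing the finger over to the far side to push the arm back.

>>> arm_command(commands=[0,-2,0,0,0,-20,0,0,0,0,-25,5,0,0,0,0,25,0,0,0,0,20,0,0,0])

```text
clock: 22.52
tool_pos: [0.579, -0.1176, 0.1569]
orientation: [-110.1, 89.6, 153.1]
force: [1.0, -0.5, -0.0]
opening: 0.0006
```

```bash
python3 - <<'E'
from h import *
plan(off(ST,SY,40,95),.107,83.9,5,0)
b=snapshot("scene");print([dial(x)[0] for x in(b,snapshot("scene"))])
E
```

```text
t 22.52 p [ 579.  -117.6  156.9] jaw -96.8 tilt [-0.006  0.003 -1.   ] q6 76.0 F [ 1.  -0.5 -0. ] open 0.6 D [ -8.1   3.3 -49.9]
[10.0, -1.6, -0.4, -0.1, 0.0, 10.0, -1.6, -0.4, -0.1, 0.0, 10.0, -1.6, -0.4, -0.1, 0.0, 10.0, -1.6, -0.5, -0.1, 0.0, 10.0, -1.6, -0.5, -0.1, 0.0]
[np.float64(1.852), np.float64(1.853)]
```

>>> arm_command(commands=[10,0,-0.6,0,0,16,0,-0.6,0,0,14,0,-0.6,0,0,6,0,-0.6,0,0,0,0,0,0,0])

```text
clock: 23.25
tool_pos: [0.5771, -0.1148, 0.1059]
orientation: [-100.4, 89.5, 162.8]
force: [0.4, -0.2, 0.6]
opening: 0.0004
```

```bash
python3 - <<'E'
from h import *
plan(off(ST,SY,28,95),.107,83.9,5,0)
print([dial(snapshot("scene"))[0]])
E
```

```text
t 23.25 p [ 577.1 -114.8  105.9] jaw -96.8 tilt [-0.009  0.003 -1.   ] q6 76.0 F [ 0.4 -0.2  0.6] open 0.4 D [-18.1   1.8   1.1]
[-0.2, -3.6, 0.1, -0.1, 0.0, -0.2, -3.6, 0.1, -0.1, 0.0, -0.2, -3.6, 0.1, -0.1, 0.0, -0.2, -3.6, 0.0, -0.1, 0.0, -0.2, -3.6, 0.0, -0.1, 0.0]
[np.float64(1.85)]
```

>>> arm_command(commands=[0,-6,0,0,0,0,-6,0,0,0,0,-4,0,0,0,-0.6,-2.5,0,0,0,0,0,0,0,0])

```text
clock: 23.92
tool_pos: [0.5582, -0.1125, 0.1087]
orientation: [-111.7, 89.7, 151.5]
force: [-0.5, -0.6, 0.0]
opening: 0.0003
```

```bash
python3 - <<'E'
from h import *
plan(off(ST,SY,20,95),.107,83.9,5,0)
print([dial(snapshot("scene"))[0] for _ in range(2)])
E
```

```text
t 23.93 p [ 558.2 -112.5  108.7] jaw -96.8 tilt [-0.005  0.003 -1.   ] q6 75.0 F [-0.5 -0.6  0. ] open 0.3 D [-7.3  0.3 -1.7]
[0.3, -1.4, 0.1, -0.1, 0.0, 0.3, -1.4, 0.1, -0.1, 0.0, 0.3, -1.4, 0.1, -0.1, 0.0, 0.3, -1.4, 0.1, -0.1, 0.0, 0.3, -1.4, 0.1, -0.1, 0.0]
[np.float64(1.848), np.float64(1.85)]
```

>>> arm_command(commands=[0,-2,0,0,0,-0.5,-2,0,0,0,0,0,0,0,0])

```text
clock: 24.4
tool_pos: [0.5556, -0.1121, 0.1095]
orientation: [-121.3, 89.8, 141.9]
force: [0.5, -0.1, 0.7]
opening: 0.0003
```

```bash
python3 - <<'E'
from h import *
print(get_obs()["tool_pos"],get_obs()["force"],[dial(snapshot("scene"))[0] for _ in range(2)])
E
```

```text
[ 0.55562127 -0.11206157  0.10952343] [ 0.50593408 -0.05861177  0.71956123] [np.float64(1.891), np.float64(1.891)]
```

>>> arm_command(commands=[-0.6,-2,0,0,0,0,0,0,0,0])

```text
clock: 24.75
tool_pos: [0.5538, -0.1119, 0.1102]
orientation: [-122.9, 89.8, 140.3]
force: [1.0, -0.4, 0.2]
opening: 0.0007
```

```bash
python3 - <<'E'
from h import *
print(get_obs()["tool_pos"],get_obs()["force"],[dial(snapshot("scene"))[0] for _ in range(2)])
E
```

```text
[ 0.55380433 -0.11188652  0.11022362] [ 0.9833798  -0.39977075  0.20700803] [np.float64(1.898), np.float64(1.9)]
```

>>> arm_command(commands=[-0.3,-1.3,0,0,0,0,0,0,0,0])

```text
clock: 25.1
tool_pos: [0.5527, -0.1117, 0.1106]
orientation: [-126.2, 89.8, 137.0]
force: [1.3, -0.8, 1.6]
opening: 0.0004
```

```bash
python3 - <<'E'
from h import *
print(get_obs()["tool_pos"],get_obs()["force"],[dial(snapshot("scene"))[0] for _ in range(3)])
E
```

```text
[ 0.55273544 -0.11171528  0.11062502] [ 1.30750512 -0.80446     1.58972386] [np.float64(1.895), np.float64(1.9), np.float64(1.898)]
```

Plateau at 1.898, the highest reading seen. Withdrawing the finger and checking.

>>> arm_command(commands=[0,3,0,0,0,0,5,0,0,0,-20,2,0,0,0,-40,0,0,0,0,-30,0,0,0,0])

```text
clock: 25.88
tool_pos: [0.5608, -0.1132, 0.1983]
orientation: [-93.1, 89.2, 170.0]
force: [-0.1, 0.4, -0.7]
opening: 0.0002
```

>>> arm_command(commands=[0,-40,0,0,0,0,-50,0,0,0,0,-50,0,0,0,0,-20,0,0,0,0,0,0,0,0])

```text
clock: 26.5
tool_pos: [0.3993, -0.0938, 0.2016]
orientation: [-98.2, 89.3, 164.9]
force: [0.5, 0.5, -0.4]
opening: 0.0001
```

```bash
python3 - <<'E'
from h import *
print(get_obs()["tool_pos"],get_obs()["force"])
a=snapshot("scene");b=snapshot("top");print(dial(a),dial(b))
f=lambda im,k:cv2.resize(im,None,fx=k,fy=k,interpolation=cv2.INTER_CUBIC)
cv2.imwrite("pics/fin.png",np.hstack([f(b["frame"][155:233,288:366],5.1),f(a["frame"][160:238,140:218],5.1)]))
E
```

```text
[ 0.39933631 -0.09384875  0.20162017] [ 0.50822035  0.53752243 -0.39875316]
(np.float64(1.902), array([-2.8,  1.2, -0. ])) (np.float64(1.847), array([ 0.7, -1.3, -0. ]))
```

View pics/fin.png

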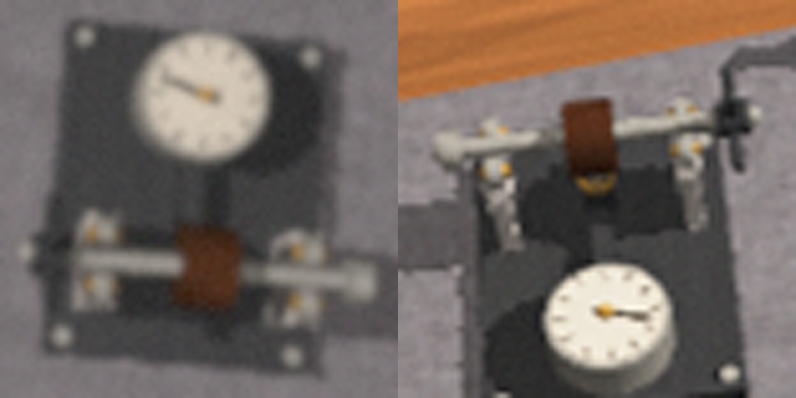

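Seated between both roller pairs, with the drum over the plunger and the pointer at its maximum of 1.90. Handing in.

```bash
python3 -c "
from plant import *
print(close_job())"
```

```text
the job is handed in; nothing more can be done
None
```

I lifted the arbor by its drum, laid it in the two roller rests with the handle on the left, and let go. I then turned it by the cross handle until the gauge read its maximum, and handed the job in.

**Turning:** I went about 14° past the peak so I could see it on the dial, then pushed the arm back from the far side onto it.

**Last checks:**
- **Seating:** the final pictures show the shaft in both roller pairs, the drum over the plunger and the robot clear of everything.
- **Dial:** it read 1.90 rad with the robot clear, the highest seen on the scene camera. It read 1.85 rad after overshooting, and the plateau stayed flat at 1.89–1.90. I expect the high side to be within about 5° of the plunger.
- **Time:** about 27 s were used.

**What disagreed or went wrong:**
- **Dial accuracy:** the top camera read 1.85 rad where the scene camera read 1.90. Both are above the expected 1.75 rad, so I went by the peak rather than the absolute value.
- **Jammed push:** one push on an arm tip jammed at about 17 N. I backed off at once, and the next picture showed the arbor still seated.
- **Bystanders:** none of my moves were meant to touch the other things, but I did not check their positions in a full view at the end.

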